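Tap the wedge of the perfume riser home

TASK

The wedge at one end of the little wooden perfume riser stands too high. Take the small mallet and, with its flat foot, tap that wedge down in two or more taps: the first only part of the way, then lift the mallet clear of the wedge, then on until the wedge stops and is fully home like its twin at the other end. Do not touch the wedge with the fingers or disturb the bottles, jar and comb; finally stand the mallet upright on its cork coaster again and let go.

Things in the scene. Friction and masses are not known exactly. Their poses are not given: they have to be found in the camera images.
- riser: Fixed wooden perfume riser, 292 mm long along its y: two end boards 72 mm high (110 mm along x, 14 mm thick), a shelf between them (top 48 mm up). Through each board a tenon 46 mm wide sticks out 36 mm (34 to 48 mm up), locked by a vertical wedge against the board's outer face. The +y wedge is home already (top 92 mm up) and fixed. Origin: underside, middle; z up.
- wedge: Tapering wooden wedge at the riser's -y end, 82 mm long, head 26 mm (x) by 18 mm (y). It slides only straight down and stays where it is left. Top at the start 114 to 122 mm above the surface; fully home it stops dead at 92 mm. To move it takes about 9 N down at 30 mm/s, 13 N at 100 mm/s; at the stop the force rises sharply. Origin: 82 mm below its top, at the board's face; z up.
- wedge_top (a point): Centre of the flat top of that wedge, the spot to tap; turns with the riser, z up.
- mallet_center (a point): Centre (half-way up) of the loose turned wooden mallet, 90 mm tall, 0.13 to 0.21 kg, standing upright on the coaster. Its head, at the bottom, is 44 mm in diameter and 22 mm high; the flat foot, the striking face, is 45 mm below this point. Above it a plain round handle to hold, 24 mm in diameter, 68 mm long, reaching 45 mm above this point. z: up the handle.
- coaster: Round cork coaster, 110 mm in diameter, 6 mm thick, fixed; the mallet's place. Origin: underside, middle.
- bottle_a: Capped square amber perfume bottle on the rose glass tray, 111 mm tall; leave it. Origin: underside, middle.
- bottle_b: Capped square smoke-glass perfume bottle on the tray, 125 mm tall; leave it. Origin: underside, middle.
- bottle_c: Round smoke-glass bottle with cap, 50 mm in diameter, 95 mm tall, on the surface on the robot's side of the other things; leave it. Origin: underside, middle.
- bottle_d: Capped square amber bottle, 102 mm tall, on the surface on the robot's side of the other things; leave it. Origin: underside, middle.
- jar: Low white cream jar, 58 mm in diameter, 38 mm high, on the riser's shelf; leave it. Origin: underside, middle.
- comb: Silver plastic comb lying flat, 180 mm long, 5 mm thick; leave it. Origin: underside, middle.
Not all that is in view belongs to the job. Leave any green look-alike of the part that bears mallet_center alone. Of the things that look like the coaster, take the one that is nearest to the robot's base at the start.

How it is judged:
By the outcome, as a careful person would: the job done as asked, in the order asked, and still so for the second after the job is handed in, with the robot touching nothing.
It also fails if it takes over 64 s, if anything falls off the work surface, if the arm or the gripper's body presses on something with over 40 N, if the wrist force passes 120 N, or if a joint passes its speed limit or range.

ROBOT

A 6-joint arm with a two-finger parallel gripper is mounted at the origin on the work surface. World frame = base frame: x ahead of the robot, y to its left, z up, the work surface at z = 0. Lengths are in mm, angles in rad, forces in N, time in s.
With the tool pointing down it reaches from about 275 to 750 mm from the base axis. Payload 10.2 kg.
Tool frame: the origin (TCP) lies between the finger pads; the fingertips stand 17 mm ahead of it and the grasp point (between the pads) lies 2 mm behind it (tips_ahead is the distance from the TCP to the fingertips, in mm); z points along the fingers, y is the line along which they close (so a half turn about z gives the same grasp; the last joint's range is limited). The gripper opens to 85 mm and grips with 20 to 120 N. Pads are 22 mm wide; open, the fingers measure 114 mm over their backs; the gripper's body (76 mm by 85 mm) begins 54 mm behind the grasp point. The pads swing forward as they close: fully open they stand 13 mm farther back than shut.
Start: joints at [0.925, 0.313, 1.498, -0, 1.331, -0.223], TCP at [215.428, 478.771, 210.194] pointing down, gripper open.
Joint ranges: [-2.94, 2.94], [-0.97, 2.17], [0.19, 2.56], [-1.23, 4.37], [0.02, 3.11], [-2.88, 2.88]. Speed limits (rad/s): [2.39, 2.39, 3.01, 3.14, 3.14, 3.14].

INTERFACE

Orientations are given as a unit quaternion [w, x, y, z].
In Python, from rig import sense, capture, finish_job, boxes_of, tips_ahead gives the robot as it stands.
- The arm moves only by the tool drive_tool, never from a script. Its argument "commands" is text: rows parted by semicolons, each of 7 numbers parted by spaces: the shift along the world's x, y, z in units of 0.1 m (1.0 is 0.1 m), then the turn, a rotation vector about the world's x, y, z in units of pi/4 rad (1.0 is pi/4 rad), then the opening in per cent of the stroke, from 0 (shut) to 100 (fully open). A call has 1 to 20 rows; each row shifts and turns the commanded pose from where the row before left it; what a row does not reach is not made up. A row lasts 1/12 s, in which the tool goes at most 41.7 mm and 7.16 degrees, less where a joint would pass 70% of its speed; a pose out of reach is approached as far as the arm can. A call with a number of a shift or a turn outside -1 to 1 is refused whole. A call with a gripper value outside its range is refused whole. The fingers move at their own pace and stop on an object; "force" is the grip in N (left out, the last holds). Time passes only in rows, so rows that do not move let the fingers close. It gives the time, the measured TCP pose, the force, the opening and the grip force at its end, in the units of the state.
- sense(): the state, without advancing time (a new reading comes with each control period).
- capture(name): name is "side" or "top" or "wrist"; returns a dict with "pixels" (420x560x3 uint8, blue, green, red), "fov_y" (degrees; the focal length in pixels is half the picture's height over the tangent of half this angle, whatever the lens; pixels are square), "cx", "cy" (the principal point, pixels), "position" and "attitude" of the camera in the world; the wrist camera has in their place "tool_from_camera" (4x4, takes a point from camera to tool coordinates, whose origin is the TCP and whose axes are the flange's). Camera axes: x right, y down, z forward; pixel columns grow to the right and rows downward; lengths in mm; the calibration is good to about 2 mm. A picture is of the moment at which its call begins: read the wrist's pose just before it. There is no depth.
- finish_job(): hands the job in; it is judged then, once.
Trained networks look in a picture, given as the dict that the camera call returned (one of the last four; its "shot" number tells which), for a name from the list of things; names that differ only in an ending like _2 or _b are one class to them, and where a whole thing is asked for, a point or a joint stands for the part that bears it (a point fixed in the world has none). Each returns a list of dicts, best first, with "confidence" (0 to 1); they miss things now and then, are a little off and sometimes report something else, mostly with a low value. They report only what shows in the picture. A call takes as long as a camera call. They do not tell look-alikes from the thing itself.
- boxes_of(picture, name): "position" ([column, row] in pixels, amid what is visible of it).
The state is a dict: "time_s": time; "joints": joint angles; "dq": joint speeds; "tau": joint torques, N m; "eef_pos": TCP position; "ee_rot": TCP orientation; "force": force on the tool from outside, world axes, zero at the start; "wrist_torque": the same for the moment, N m; "grip_width": opening from 0.0 (shut) to 1.0 (fully open); "grip_force": force on a finger pad.
Only numpy, scipy, OpenCV 4.12 (cv2) and the standard library are available. Lean on these libraries where they do the work, as an engineer would, in place of code of your own. Each camera call takes 0.05 s, during which the arm holds its last target. There are 200 camera calls.

## Working session

There is one attempt and no reset: what is moved stays moved. The work goes in short steps, Python scripts to look and compute and a tool call to move; the robot and the scene stay as the last step left them, time stands still between calls to the robot, and variables do not carry over. Pictures are saved under pics/ and viewed, at most 10 in all, crops included, and the job is handed in when it is done.

Besides the shell and the picture viewer there is one more tool, called after "Request:" in YAML: its name, and indented under it one key for each argument. drive_tool: Moves the arm, as the interface text tells. Shifts and turns lie within -1 to 1; 1 stands for 0.1 m of shift or pi/4 rad of turn. Its arguments: {"type":"object","properties":{"commands":{"type":"string"},"force":{"type":"number"}},"required":["commands"]}

```bash
mkdir -p pics; ls; cat > h.py <<'E'
import numpy as np, cv2
from scipy.spatial.transform import Rotation as R
from rig import sense, capture, finish_job, boxes_of, tips_ahead
def q(a): a=np.array(a,float); return R.from_quat(a[[1,2,3,0]]).as_matrix() if a.size==4 else a.reshape(3,3)
def cam(p,s=None):
    if 'position' in p: return np.array(p['position'],float), q(p['attitude'])
    T=np.array(p['tool_from_camera'],float); W=q(s['ee_rot'])
    return np.array(s['eef_pos'])+W@T[:3,3], W@T[:3,:3]
def ray(p,px,s=None):
    f=210/np.tan(np.radians(p['fov_y']/2)); o,A=cam(p,s)
    d=A@np.array([(px[0]-p['cx'])/f,(px[1]-p['cy'])/f,1]); return o,d/np.linalg.norm(d)
def atz(p,px,z,s=None):
    o,d=ray(p,px,s); return o+d*(z-o[2])/d[2]
def proj(p,X,s=None):
    f=210/np.tan(np.radians(p['fov_y']/2)); o,A=cam(p,s); c=A.T@(np.array(X)-o)
    return np.array([p['cx']+f*c[0]/c[2],p['cy']+f*c[1]/c[2]])
def tri(rays):
    M=sum(np.eye(3)-np.outer(d,d) for o,d in rays); b=sum((np.eye(3)-np.outer(d,d))@o for o,d in rays)
    return np.linalg.solve(M,b)
E
python3 - <<'E'
from h import *
np.set_printoptions(precision=1,suppress=True)
s=sense(); print(s['eef_pos'],s['ee_rot'],s['time_s'],tips_ahead)
for n in ['top','side','wrist']:
    p=capture(n); cv2.imwrite(f'pics/{n}0.png',p['pixels']); print(n,p['fov_y'],cam(p,s)[0],cam(p,s)[1][:,2])
    for k in ['riser','wedge','wedge_top','mallet_center','coaster','bottle_a','bottle_c','jar','comb']:
        print(k,[(np.round(b['position']),round(b['confidence'],2),atz(p,b['position'],45 if k=='mallet_center' else 0,s)[:2]) for b in boxes_of(p,k)[:4]])
E
```

```text
pics
[215.3 478.5 209.6] [-0.   0.2  1.  -0. ] 0.0 17.0
top 48.63296074351595 [ 424.8   -5.6 1235. ] [ 0.1  0.  -1. ]
riser [(array([219., 238.]), 0.72, array([509.3, 192.2])), (array([277., 235.]), 0.33, array([518.1,  38. ]))]
wedge [(array([279., 237.]), 0.58, array([514. ,  32.1]))]
wedge_top [(array([277., 235.]), 0.58, array([519.2,  38.6]))]
mallet_center [(array([379., 224.]), 0.76, array([ 546.9, -224.6])), (array([382., 269.]), 0.68, array([ 433.5, -230.3]))]
coaster [(array([386., 131.]), 0.86, array([ 808.1, -252.4])), (array([372., 228.]), 0.84, array([ 541.6, -214.6]))]
bottle_a [(array([322., 134.]), 0.93, array([798.3, -79.7])), (array([172., 304.]), 0.89, array([331.9, 311.4])), (array([324., 285.]), 0.63, array([389.6, -88.8])), (array([371., 233.]), 0.24, array([ 528.2, -210.9]))]
bottle_c [(array([322., 134.]), 0.93, array([798.3, -79.7])), (array([172., 304.]), 0.89, array([331.9, 311.4])), (array([324., 285.]), 0.63, array([389.6, -88.8])), (array([371., 233.]), 0.24, array([ 528.2, -210.9]))]
jar [(array([236., 242.]), 0.7, array([498.4, 145.8])), (array([271.,
[... 740 characters left out ...]
[804.6,  89.7])), (array([345., 196.]), 0.67, array([813.6, -51.8])), (array([151., 195.]), 0.67, array([344.4, 335.5])), (array([238., 272.]), 0.6, array([390.9, -64.7]))]
jar [(array([226., 191.]), 0.69, array([536.9, 196.8])), (array([312., 169.]), 0.65, array([809.1,  97.8]))]
comb [(array([365., 265.]), 0.94, array([ 685.1, -272.9]))]
wrist 61.96925837035643 [142.4 510.1 374.8] [ 0.3 -0.1 -1. ]
riser [(array([193., 399.]), 0.62, array([460.4, 245.1]))]
wedge []
wedge_top []
mallet_center []
coaster []
bottle_a [(array([182., 339.]), 0.58, array([367.8, 279.7]))]
bottle_c [(array([182., 339.]), 0.58, array([367.8, 279.7]))]
jar [(array([181., 338.]), 0.16, array([365.3, 279.2]))]
comb []
```

```bash
python3 - <<'E'
import cv2
a=cv2.imread('pics/top0.png')[95:325,140:430]; b=cv2.imread('pics/side0.png')[130:330,130:420]
b=cv2.resize(b,None,fx=2.7,fy=2.7,interpolation=2);cv2.imwrite('pics/b.png',b)
a=cv2.resize(a,None,fx=2.6,fy=2.6,interpolation=2);cv2.imwrite('pics/a.png',a)
E
```

```text
(no output)
```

View pics/a.png

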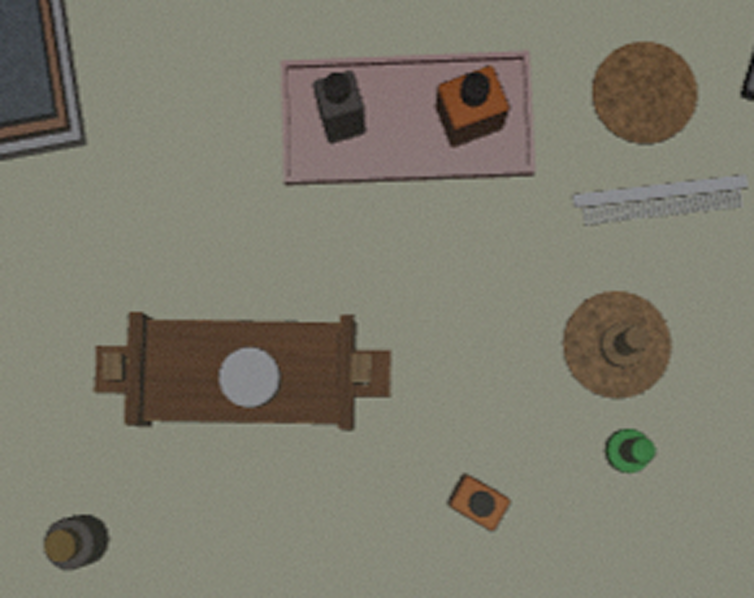

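View pics/b.png

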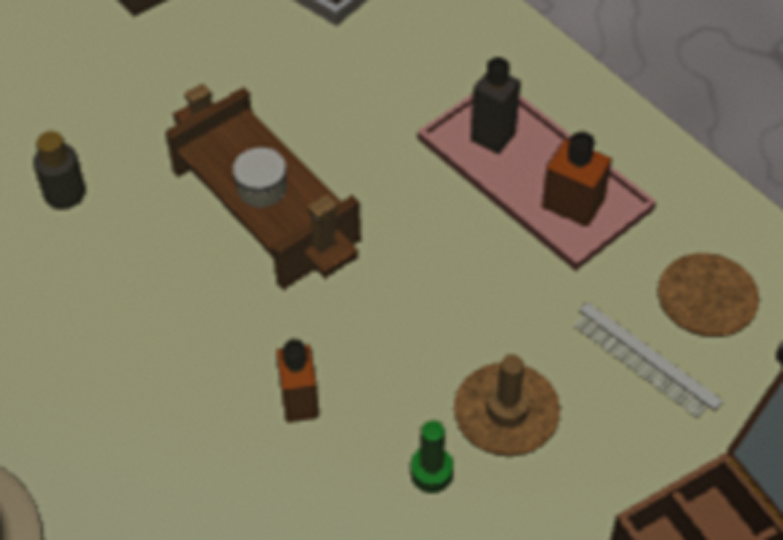

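The top view shows the wooden mallet at (380,225) and its green look-alike at (382,269). The coaster candidates are near (377,228), with the mallet on it, and far (387,131). I take the wooden mallet and the near coaster. The high wedge is at (279,236) in the top view and (249,207) in the side view.

```bash
python3 - <<'E'
from h import *
np.set_printoptions(precision=1,suppress=True)
t=capture('top');d=capture('side')
for n,a,b in [('wedge',(278.8,236.5),(249.3,207.4)),('mallet top',(381.9,225.8),(319.6,264.5)),('bot d top',(325.5,288.5),(239,261))]:
    print(n,tri([ray(t,a),ray(d,b)]))
print('coaster',atz(t,(617/2.6+140,345/2.6+95),6),atz(d,(507/2.7+130,408/2.7+130),6))
print('riser ends',atz(t,(135/2.6+140,369/2.6+95),72),atz(t,(348/2.6+140,373/2.6+95),72))
E
```

```text
wedge [507.2  29.9 107.7]
mallet top [ 542.9 -225.8   85.2]
bot d top [384.4 -85.7  88.9]
coaster [ 542.  -226.5    6. ] [ 543.5 -230.5    6. ]
riser ends [504.7 249.9  72. ] [504.4  43.5  72. ]
```

Request:
drive_tool:
  commands: "0.2 -0.35 0.04 0 0 0 100;0.25 -0.33 0.04 0 0 0 100;0.25 -0.33 0.04 0 0 0 100;0.25 -0.33 0.04 0 0 0 100;0.25 -0.33 0.04 0 0 0 100;0.25 -0.33 0.04 0 0 0 100;0.25 -0.33 0.04 0 0 0 100;0.25 -0.33 0.04 0 0 0 100;0.25 -0.33 0.04 0 0 0 100;0.25 -0.33 0.04 0 0 0 100;0.25 -0.33 0.04 0 0 0 100;0 -0.33 0.04 0 0 0 100;0 0 0 0 0 0 100;0 0 0 0 0 0 100"

```text
time_s: 2.77
eef_pos: [485.7, 79.6, 258.2]
ee_rot: [-0.0, 0.211, 0.977, 0.0]
force: [-0.4, -0.1, -0.3]
grip_width: 1.001
grip_force: 0.0
```

```bash
python3 - <<'E'
from h import *
np.set_printoptions(precision=1,suppress=True)
s=sense();p=capture('wrist');cv2.imwrite('pics/w1.png',p['pixels'])
for z in (114,118,122): print(proj(p,[507.2,29.9,z],s))
for k in ['wedge','wedge_top']:
  print(k,[(b['position'],b['confidence'],atz(p,b['position'],117,s)) for b in boxes_of(p,k)[:3]])
E
```

```text
[236.5 226.3]
[236.1 227.9]
[235.6 229.4]
wedge [([234.5, 219.3], 0.74, array([499.2,  32.1, 117. ])), ([90.5, 282.5], 0.42, array([ 499.9, -127.5,  117. ]))]
wedge_top [([237.7, 220.1], 0.72, array([501.2,  34.4, 117. ]))]
```

View pics/w1.png

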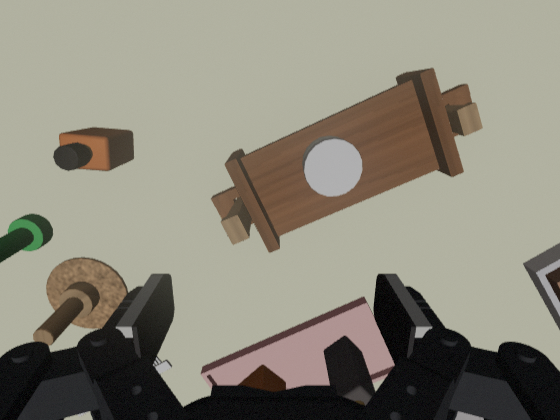

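Request:
drive_tool:
  commands: "0.06 -0.38 -0.04 0 0 0 100;0.06 -0.38 -0.04 0 0 0 100;0.06 -0.38 -0.04 0 0 0 100;0.06 -0.38 -0.04 0 0 0 100;0.06 -0.38 -0.04 0 0 0 100;0.06 -0.38 -0.04 0 0 0 100;0.06 -0.38 -0.04 0 0 0 100;0.06 -0.38 -0.04 0 0 0 100;0 0 0 0 0 0 100;0 0 0 0 0 0 100"

```text
time_s: 3.75
eef_pos: [533.6, -223.4, 225.3]
ee_rot: [-0.001, 0.21, 0.978, 0.0]
force: [0.2, 0.7, -0.4]
grip_width: 1.001
grip_force: 0.0
```

The wrist view shows the high wedge's top at about (237,230). The triangulated point projects to (236,228), so it agrees.

```bash
python3 - <<'E'
from h import *
np.set_printoptions(precision=1,suppress=True)
s=sense();p=capture('wrist');cv2.imwrite('pics/w2.png',p['pixels'])
print(s['eef_pos'],proj(p,[542.9,-226,96],s),proj(p,[542.9,-226,51],s),proj(p,[542.9,-226,28],s))
for k in ['mallet_center']:
  print(k,[(b['position'],b['confidence'],atz(p,b['position'],51,s)) for b in boxes_of(p,k)[:3]])
for px in [(237,230)]: pass
E
```

```text
[ 533.6 -223.4  225.3] [276.6 200.1] [276.2 187.2] [276.  181.7]
mallet_center [([222.8, 89.9], 0.97, array([ 438.4, -233. ,   51. ])), ([270.2, 183.6], 0.85, array([ 537.1, -229.9,   51. ]))]
```

View pics/w2.png

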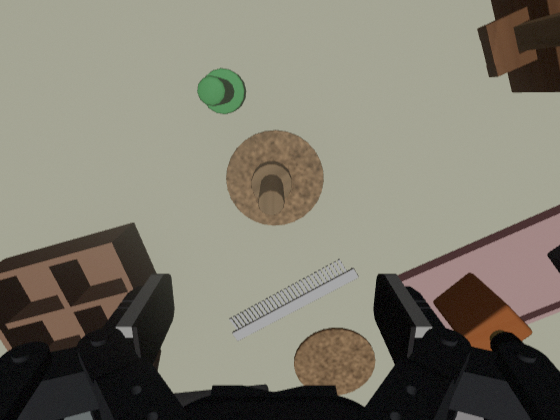

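The mallet's handle top is at (272,203) and its head at (271,184). The near coaster is centred at (275,178), and the green look-alike at (222,90) is well clear.

```bash
python3 - <<'E'
from h import *
np.set_printoptions(precision=1,suppress=True)
s=sense();p=capture('wrist')
print(atz(p,(271.5,203),96,s),atz(p,(271.5,182),28,s),atz(p,(275,178),6,s))
print(cam(p,s)[0])
E
```

```text
[ 544.1 -229.6   96. ] [ 541.9 -229.    28. ] [ 544.2 -225.8    6. ]
[ 460.7 -190.5  391.5]
```

Request:
drive_tool:
  commands: "0.095 -0.055 0 0 0 0 100;0 0 -0.35 0 0 0 100;0 0 -0.35 0 0 0 100;0 0 -0.3 0 0 0 70;0 0 -0.25 0 0 0 60;0 0 -0.18 0 0 0 60;0 0 -0.1 0 0 0 60;0 0 0 0 0 0 60;0 0 0 0 0 0 60"
  force: 60

```text
time_s: 4.65
eef_pos: [543.5, -228.2, 74.1]
ee_rot: [0.001, 0.209, 0.978, -0.0]
force: [0.3, 0.4, 0.5]
grip_width: 0.6
grip_force: 0.0
```

Request:
drive_tool:
  commands: "0 0 0 0 0 0 0;0 0 0 0 0 0 0;0 0 0 0 0 0 0;0 0 0 0 0 0 0;0 0 0 0 0 0 0;0 0 0 0 0 0 0;0 0 0 0 0 0 0"

```text
time_s: 5.23
eef_pos: [544.5, -230.8, 76.8]
ee_rot: [0.003, 0.21, 0.978, -0.002]
force: [-1.4, -3.8, 16.1]
grip_width: 0.003
grip_force: 8.1
```

```bash
python3 - <<'E'
from h import *
s=sense();print(s['force'],s['grip_width'],s['eef_pos'],s['time_s'])
a=capture('side')['pixels'][180:330,250:400]; b=capture('wrist')['pixels'];
a=cv2.resize(a,(420,420),interpolation=2)
cv2.imwrite('pics/c.png',cv2.resize(np.hstack([a,b]),(800,343)))
E
```

```text
[-1.44346195 -3.77679181 16.06481381] 0.0031795732555367465 [ 544.52261101 -230.82498451   76.83317831] 5.2333
```

View pics/c.png

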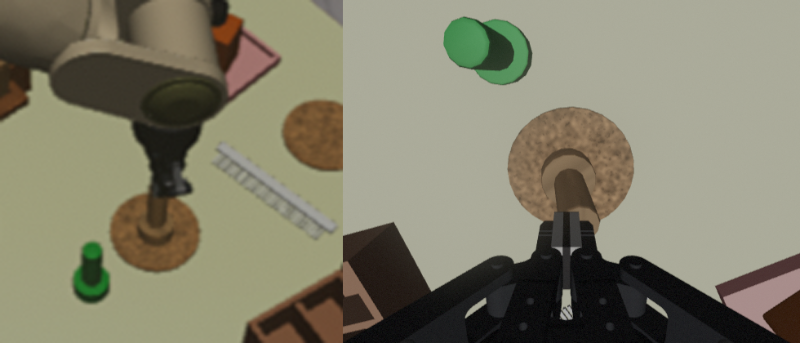

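```bash
python3 - <<'E'
from h import *
np.set_printoptions(precision=0,suppress=True)
s=sense();p=capture('wrist');t=capture('side')
print('tip',proj(p,np.array(s['eef_pos'])-[0,0,17],s),proj(t,np.array(s['eef_pos'])-[0,0,17]), 'tcp',proj(p,s['eef_pos'],s))
for z in (6,28,60,96): print(z,proj(p,[543,-229,z],s),proj(t,[543,-229,z]))
print(cam(p,s)[0])
cv2.imwrite('pics/d.png',cv2.resize(p['pixels'][110:330,150:400],(800,600),interpolation=2)[:, :])
E
```

```text
tip [276. 241.] [319. 271.] tcp [276. 254.]
6 [277. 207.] [317. 281.]
28 [277. 218.] [318. 277.]
60 [278. 238.] [318. 271.]
96 [279. 268.] [319. 263.]
[ 471. -199.  241.]
```

View pics/d.png

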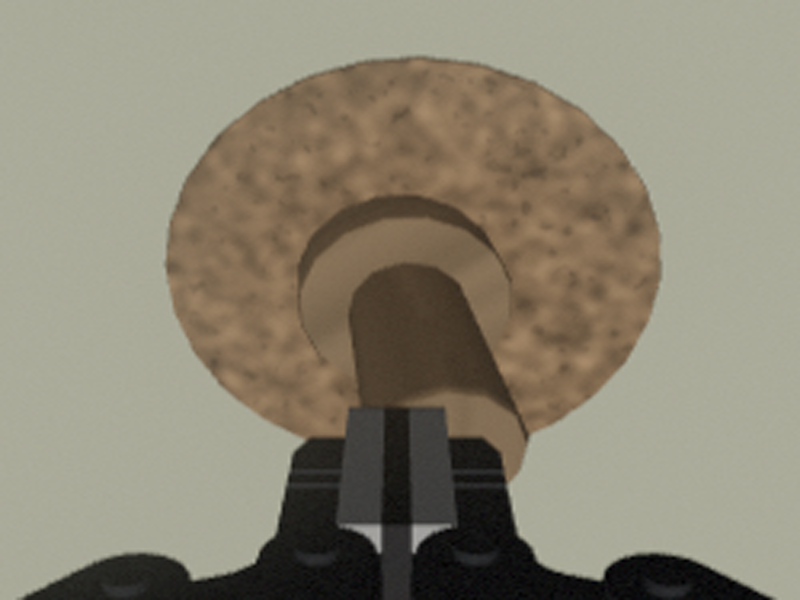

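```bash
python3 - <<'E'
from h import *
np.set_printoptions(precision=1,suppress=True)
s=sense();p=capture('wrist');t=capture('side')
print('tip',tri([ray(p,(275,259),s),ray(t,(324,265))]))
print('handle top',tri([ray(p,(292,269),s),ray(t,(318.7,264.5))]))
for z in (60,80,96): print(z,proj(p,[533,-231,z],s),proj(p,[544,-231,z],s),proj(p,[555,-231,z],s),proj(t,[555,-231,z]))
cv2.imwrite('pics/e.png',cv2.resize(t['pixels'][220:300,270:370],(800,600),interpolation=2))
E
```

```text
tip [ 553.  -233.1   76.2]
handle top [ 548.  -225.2   85.4]
60 [267.2 223.9] [275.3 240.5] [283.2 256.5] [322.2 268.7]
80 [266.4 238.3] [275.4 256.4] [284.1 273.9] [322.7 264.8]
96 [265.7 252.3] [275.5 271.8] [285.  290.5] [323.  261.5]
```

View pics/e.png

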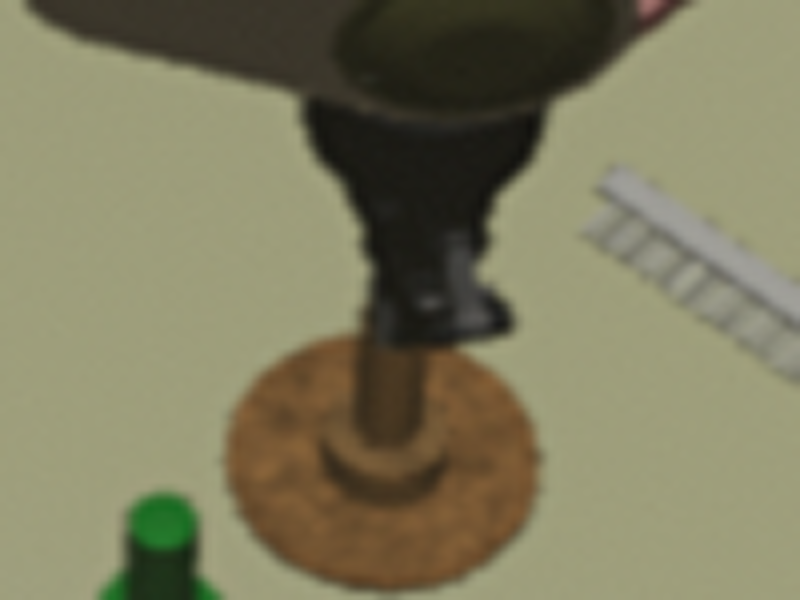

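The closed tips are resting on top of the handle, so they stand about 19 mm above the reported TCP instead of 17 mm ahead of it. I'll lift, open and check that the mallet still stands, then grasp lower.

Request:
drive_tool:
  commands: "0 0 0.1 0 0 0 0;0 0 0.3 0 0 0 0;0 0 0.3 0 0 0 100;0 0 0.3 0 0 0 100;0 0 0 0 0 0 100;0 0 0 0 0 0 100;0 0 0 0 0 0 100;0 0 0 0 0 0 100"

```text
time_s: 6.2
eef_pos: [542.4, -228.4, 172.1]
ee_rot: [-0.001, 0.21, 0.978, 0.0]
force: [0.3, -0.2, 0.1]
grip_width: 0.845
grip_force: 0.0
```

```bash
python3 - <<'E'
from h import *
np.set_printoptions(precision=1,suppress=True)
s=sense();p=capture('wrist');cv2.imwrite('pics/w3.png',p['pixels'])
print(s['eef_pos'],s['force'],s['grip_width'],tips_ahead,np.array(p['tool_from_camera']))
for z in (6,28,96): print(z,proj(p,[543,-229,z],s))
for g in (4,-15,-34):
  T=np.linalg.inv(np.array(p['tool_from_camera'])); f=350
  for y in (-42.5,42.5):
    c=T@[0,y,g,1]; print(g,y,p['cx']+f*c[0]/c[2],p['cy']+f*c[1]/c[2])
E
```

```text
[ 542.4 -228.4  172.1] [ 0.3 -0.2  0.1] 0.844659808686589 17.0 [[  -0.    -1.    -0.3   79.5]
 [   1.    -0.    -0.    -1.3]
 [  -0.    -0.3    1.  -165.2]
 [   0.     0.     0.     1. ]]
6 [274.5 180.7]
28 [274.5 186.3]
96 [274.9 209.8]
4 -42.5 195.85162408694757 251.13621600042603
4 42.5 356.2409272643935 251.04970453904025
-15 -42.5 187.4849581291447 268.15794629192334
-15 42.5 365.17097126568916 268.0630869678309
-34 -42.5 177.0956722691547 289.2946359508537
-34 42.5 376.25996995217054 289.189676643995
```

View pics/w3.png

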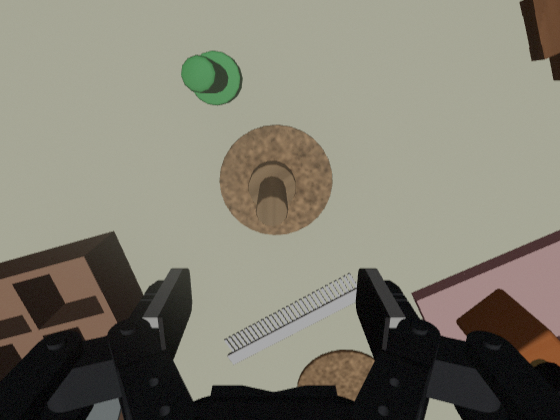

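Request:
drive_tool:
  commands: "0.025 -0.02 -0.3 0 0 0 70;0 0 -0.3 0 0 0 70;0 0 -0.25 0 0 0 70;0 0 -0.2 0 0 0 70;0 0 -0.15 0 0 0 70;0 0 -0.15 0 0 0 70;0 0 0 0 0 0 70"

```text
time_s: 6.83
eef_pos: [543.6, -229.5, 34.5]
ee_rot: [-0.003, 0.21, 0.978, 0.001]
force: [-0.2, 0.5, 0.3]
grip_width: 0.695
grip_force: 0.0
```

Request:
drive_tool:
  commands: "0 0 0 0 0 0 0;0 0 0 0 0 0 0;0 0 0 0 0 0 0;0 0 0 0 0 0 0;0 0 0 0 0 0 0;0 0 0 0 0 0 0"
  force: 60

```text
time_s: 7.33
eef_pos: [545.9, -231.1, 39.3]
ee_rot: [0.001, 0.21, 0.978, -0.0]
force: [-0.5, -0.6, 5.4]
grip_width: 0.266
grip_force: 58.6
```

Request:
drive_tool:
  commands: "0 0 0.1 0 0 0 0;0 0 0.2 0 0 0 0;0 0 0.35 0 0 0 0;0 0 0.38 0 0 0 0;0 0 0.38 0 0 0 0;0 0 0.2 0 0 0 0;0 0 0 0 0 0 0;0 0 0 0 0 0 0;0 0 0 0 0 0 0"

```text
time_s: 8.08
eef_pos: [544.8, -230.3, 197.6]
ee_rot: [-0.001, 0.21, 0.978, 0.001]
force: [0.7, 0.5, -2.0]
grip_width: 0.263
grip_force: 58.8
```

```bash
python3 - <<'E'
from h import *
s=sense();p=capture('wrist');t=capture('side')
print(s['eef_pos'],s['force'],s['wrist_torque'],s['grip_width'],s['grip_force'])
a=cv2.resize(t['pixels'][190:300,270:380],(420,420),interpolation=2)
b=p['pixels'][100:420,120:440]; b=cv2.resize(b,(380,420))
cv2.imwrite('pics/g.png',np.hstack([a,b]))
E
```

```text
[ 544.75578785 -230.2661231   197.60597364] [ 0.72618     0.51999691 -2.03260235] [-0.00200289 -0.0124589   0.03391357] 0.26318455497709176 58.83141338825226
```

View pics/g.png

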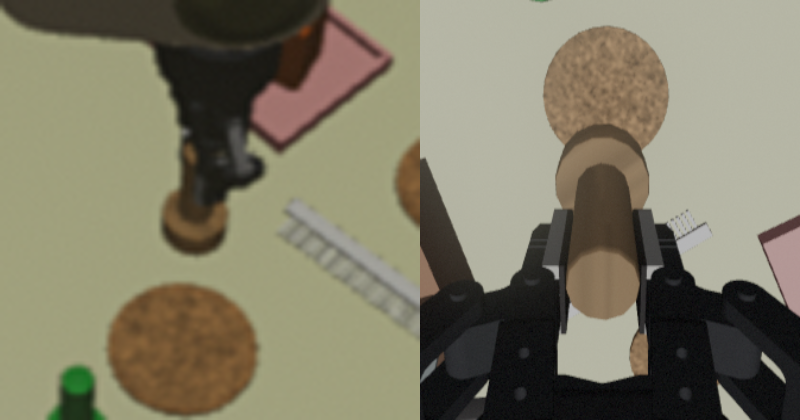

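The mallet is held upright: handle top at about (273,317) in the wrist view, head at about (273,237). The coaster is left empty.

```bash
python3 - <<'E'
from h import *
np.set_printoptions(precision=1,suppress=True)
s=sense();p=capture('wrist');e=np.array(s['eef_pos'])
print('top',atz(p,(273.3,317),e[2]+59,s)-e)
# head: visible rim of head top face width
print('headtop',atz(p,(273.5,100+180*320/420),e[2]-9,s)-e)
print('coaster',atz(p,(120+(606-420)*320/380,100+91*320/420),6,s))
t=capture('top');d=capture('side')
for n in ('top','side'):
  pp={'top':t,'side':d}[n]
  for k in ('wedge','wedge_top'): print(n,k,[(b['position'],round(b['confidence'],2),atz(pp,b['position'],110,s)[:2]) for b in boxes_of(pp,k)[:2]])
E
```

```text
top [-3.9  0.2 59. ]
headtop [-5.9  1.2 -9. ]
coaster [ 540.7 -226.2    6. ]
top wedge [([277.5, 237.0], 0.56, array([505.5,  33.1]))]
top wedge_top [([279.4, 234.9], 0.55, array([510.6,  28.6]))]
side wedge [([248.3, 212.8], 0.67, array([492.7,  14.6]))]
side wedge_top [([247.7, 212.2], 0.71, array([492.6,  17.3]))]
```

Request:
drive_tool:
  commands: "-0.04 0.25 0 0 0 0 0;-0.05 0.38 0 0 0 0 0;-0.05 0.38 0 0 0 0 0;-0.05 0.38 0 0 0 0 0;-0.05 0.38 0 0 0 0 0;-0.05 0.38 0 0 0 0 0;-0.04 0.3 0 0 0 0 0;0 0.15 0 0 0 0 0;0 0 0 0 0 0 0;0 0 0 0 0 0 0;0 0 -0.15 0 0 0 0;0 0 -0.15 0 0 0 0;0 0 -0.05 0 0 0 0;0 0 0 0 0 0 0;0 0 0 0 0 0 0"

```text
time_s: 9.78
eef_pos: [512.7, 28.5, 164.6]
ee_rot: [0.0, 0.21, 0.978, -0.0]
force: [-1.1, -0.1, -1.7]
grip_width: 0.266
grip_force: 59.0
```

```bash
python3 - <<'E'
from h import *
np.set_printoptions(precision=1,suppress=True)
s=sense();p=capture('wrist');print(s['eef_pos'],s['force'])
print('wedge px',proj(p,[508,30,118],s),boxes_of(p,'wedge')[:2],boxes_of(p,'wedge_top')[:2])
cv2.imwrite('pics/h.png',cv2.resize(p['pixels'][100:420,80:480],(800,600)))
E
```

```text
[512.7  28.5 164.6] [-1.1 -0.1 -1.7]
wedge px [274.7 215.6] [{'position': [269.7, 184.3], 'confidence': 0.91}] [{'position': [273.2, 186.2], 'confidence': 0.55}]
```

View pics/h.png

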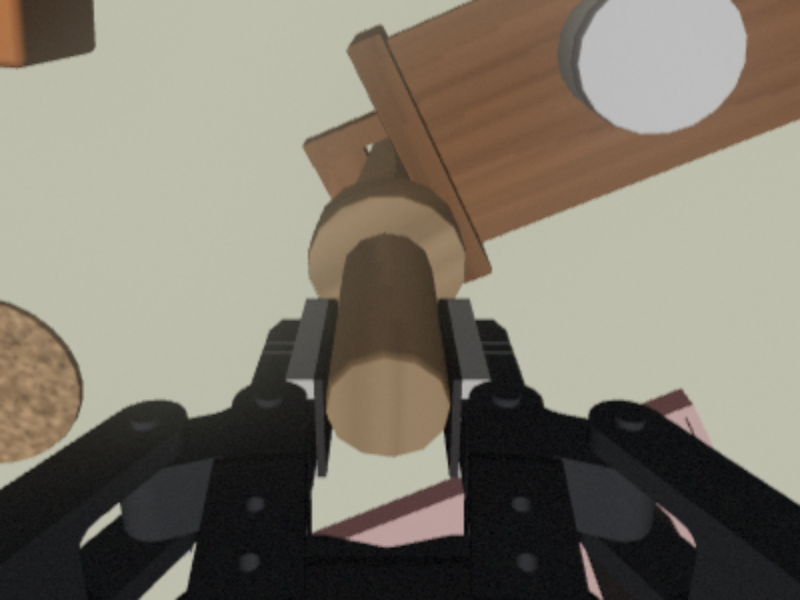

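The wrist view shows the wedge stem at crop (383,160), running under the mallet head centred at (386,250). It is aligned, so I start the first tap.

Request:
drive_tool:
  commands: "0 0 -0.04 0 0 0 0;0 0 -0.04 0 0 0 0;0 0 -0.04 0 0 0 0;0 0 -0.04 0 0 0 0"
  force: 100

```text
time_s: 10.27
eef_pos: [512.7, 29.2, 148.4]
ee_rot: [0.0, 0.21, 0.978, -0.0]
force: [-2.4, -0.1, 8.2]
grip_width: 0.251
grip_force: 98.0
```

Request:
drive_tool:
  commands: "0 0 -0.03 0 0 0 0;0 0 -0.03 0 0 0 0"

```text
time_s: 10.43
eef_pos: [512.7, 29.2, 142.7]
ee_rot: [0.0, 0.21, 0.978, -0.0]
force: [-3.2, 0.2, 7.4]
grip_width: 0.259
grip_force: 98.0
```

Request:
drive_tool:
  commands: "0 0 -0.03 0 0 0 0"

```text
time_s: 10.52
eef_pos: [512.7, 29.2, 139.7]
ee_rot: [0.001, 0.21, 0.978, -0.0]
force: [-1.8, -0.3, 6.8]
grip_width: 0.255
grip_force: 98.0
```

Request:
drive_tool:
  commands: "0 0 0.2 0 0 0 0;0 0 0.2 0 0 0 0;0 0 0 0 0 0 0;0 0 0 0 0 0 0;0 0 0 0 0 0 0"

```text
time_s: 10.93
eef_pos: [511.9, 29.4, 177.9]
ee_rot: [-0.001, 0.21, 0.978, -0.0]
force: [-0.3, -0.1, -2.1]
grip_width: 0.257
grip_force: 98.0
```

Request:
drive_tool:
  commands: "0 0 -0.15 0 0 0 0;0 0 -0.15 0 0 0 0;0 0 -0.06 0 0 0 0;0 0 -0.03 0 0 0 0;0 0 -0.03 0 0 0 0;0 0 -0.03 0 0 0 0"

```text
time_s: 11.43
eef_pos: [511.9, 29.3, 134.6]
ee_rot: [-0.001, 0.21, 0.978, -0.0]
force: [-6.3, -0.6, 7.5]
grip_width: 0.254
grip_force: 98.4
```

Request:
drive_tool:
  commands: "0 0 -0.03 0 0 0 0;0 0 -0.02 0 0 0 0"

```text
time_s: 11.6
eef_pos: [511.9, 29.3, 129.7]
ee_rot: [-0.001, 0.21, 0.978, -0.0]
force: [-5.4, 0.2, 6.4]
grip_width: 0.256
grip_force: 98.4
```

Request:
drive_tool:
  commands: "0 0 -0.02 0 0 0 0;0 0 -0.02 0 0 0 0"

```text
time_s: 11.77
eef_pos: [512.0, 29.3, 125.8]
ee_rot: [-0.001, 0.21, 0.978, -0.0]
force: [-6.2, 0.0, 6.4]
grip_width: 0.253
grip_force: 98.4
```

Request:
drive_tool:
  commands: "0 0 -0.015 0 0 0 0"

```text
time_s: 11.85
eef_pos: [512.4, 29.2, 125.2]
ee_rot: [0.0, 0.21, 0.978, -0.0]
force: [-9.8, -0.5, 24.1]
grip_width: 0.259
grip_force: 100.4
```

Request:
drive_tool:
  commands: "0 0 -0.015 0 0 0 0"

```text
time_s: 11.93
eef_pos: [512.8, 29.1, 125.0]
ee_rot: [0.001, 0.21, 0.978, -0.0]
force: [-13.2, -0.2, 35.4]
grip_width: 0.255
grip_force: 101.8
```

The wedge stopped dead: the force rose to 35 N with no further travel at TCP z = 125. I lift and return the mallet to the coaster.

Request:
drive_tool:
  commands: "0 0 0.2 0 0 0 0;0 0 0.38 0 0 0 0;0 0 0.18 0 0 0 0;0.04 -0.25 0 0 0 0 0;0.05 -0.38 0 0 0 0 0;0.05 -0.38 0 0 0 0 0;0.05 -0.38 0 0 0 0 0;0.05 -0.38 0 0 0 0 0;0.05 -0.38 0 0 0 0 0;0.04 -0.3 0 0 0 0 0;0 -0.13 0 0 0 0 0;0 0 0 0 0 0 0;0 0 0 0 0 0 0"

```text
time_s: 13.02
eef_pos: [545.3, -228.4, 198.0]
ee_rot: [-0.0, 0.21, 0.978, 0.0]
force: [-0.4, 0.4, -1.3]
grip_width: 0.256
grip_force: 98.3
```

```bash
python3 - <<'E'
from h import *
np.set_printoptions(precision=1,suppress=True)
s=sense();p=capture('wrist');t=capture('side');q0=capture('top');print(s['eef_pos'],s['force'],s['ee_rot'])
print('coaster',proj(p,[542.5,-226.5,6],s),[(b['position'],atz(p,b['position'],6,s)) for b in boxes_of(p,'coaster')[:2]])
print('mallet',[(b['position'],round(b['confidence'],2)) for b in boxes_of(p,'mallet_center')[:2]])
for c in (t,q0):
  print([(k,b['position'],round(b['confidence'],2)) for k in ('wedge','wedge_top') for b in boxes_of(c,k)[:2]], 'home pred',proj(c,[508,29,92]),'high pred',proj(c,[508,29,118]))
# coaster via colour in wrist image vs. handle geometry: compare wedge twin heights in side
h=cv2.imread('pics/side0.png').astype(int); dd=np.abs(t['pixels'].astype(int)-h).sum(2)
print('changed rows in wedge zone',[(int(r+195),np.where(dd[r+195,235:265]>60)[0].tolist()) for r in range(0,30,3)])
E
```

```text
[ 545.3 -228.4  198. ] [-0.4  0.4 -1.3] [-0.   0.2  1.   0. ]
coaster [275.3 170.6] [([301.4, 369.4], array([ 789.4, -301.2,    6. ])), ([273.7, 163.7], array([ 535.2, -225. ,    6. ]))]
mallet [([272.0, 258.4], 0.93), ([216.3, 72.8], 0.93)]
[('wedge_top', [249.7, 214.3], 0.43)] home pred [249.9 210.8] high pred [249.5 205.2]
[('wedge', [278.4, 237.4], 0.57), ('wedge_top', [282.3, 235.4], 0.45)] home pred [279.4 236.5] high pred [279.1 235.7]
changed rows in wedge zone [(195, []), (198, []), (201, []), (204, []), (207, []), (210, [13, 14, 15, 16, 17, 18, 19]), (213, [11, 12, 13, 14, 15, 16, 17]), (216, []), (219, []), (222, [])]
```

Request:
drive_tool:
  commands: "0 0 -0.3 0 0 0 0;0 0 -0.35 0 0 0 0;0 0 -0.35 0 0 0 0;0 0 -0.25 0 0 0 0;0 0 -0.15 0 0 0 0;0 0 -0.08 0 0 0 0;0 0 -0.03 0 0 0 0;0 0 -0.03 0 0 0 0;0 0 0 0 0 0 0"

```text
time_s: 14.22
eef_pos: [545.8, -228.9, 44.8]
ee_rot: [0.001, 0.21, 0.978, -0.0]
force: [0.1, 0.7, -2.7]
grip_width: 0.255
grip_force: 98.3
```

Request:
drive_tool:
  commands: "0 0 -0.02 0 0 0 0;0 0 0 0 0 0 0"

```text
time_s: 14.38
eef_pos: [545.7, -228.9, 42.8]
ee_rot: [0.001, 0.21, 0.978, -0.0]
force: [0.8, 0.1, -1.4]
grip_width: 0.256
grip_force: 98.3
```

Request:
drive_tool:
  commands: "0 0 -0.02 0 0 0 0;0 0 0 0 0 0 0"

```text
time_s: 14.55
eef_pos: [545.4, -228.7, 40.2]
ee_rot: [0.0, 0.21, 0.978, -0.0]
force: [0.1, 0.1, -1.0]
grip_width: 0.256
grip_force: 98.3
```

Request:
drive_tool:
  commands: "0 0 -0.015 0 0 0 0;0 0 0 0 0 0 0"

```text
time_s: 14.72
eef_pos: [545.7, -229.0, 39.5]
ee_rot: [0.0, 0.21, 0.978, -0.0]
force: [-1.6, 1.0, 3.5]
grip_width: 0.261
grip_force: 99.1
```

Request:
drive_tool:
  commands: "0 0 -0.005 0 0 0 0;0 0 0 0 0 0 35;0 0 0 0 0 0 50;0 0 0 0 0 0 75;0 0 0 0 0 0 75;0 0 0 0 0 0 75;0 0 0 0 0 0 75;0 0 0.1 0 0 0 75;0 0 0.3 0 0 0 75;0 0 0.38 0 0 0 75;0 0 0.38 0 0 0 75;0 0 0.38 0 0 0 75;0 0 0.3 0 0 0 75;0 0 0 0 0 0 75;0 0 0 0 0 0 75"
  force: 20

```text
time_s: 15.97
eef_pos: [545.8, -229.0, 224.3]
ee_rot: [0.002, 0.21, 0.978, -0.001]
force: [-1.2, -0.3, -0.5]
grip_width: 0.75
grip_force: 0.0
```

```bash
python3 - <<'E'
from h import *
np.set_printoptions(precision=1,suppress=True)
s=sense();p=capture('wrist');print(s['eef_pos'],s['force'],s['grip_width'])
print([(b['position'],round(b['confidence'],2),atz(p,b['position'],51,s)) for b in boxes_of(p,'mallet_center')[:2]])
print([(b['position'],atz(p,b['position'],6,s)) for b in boxes_of(p,'coaster')[:2]])
for z in (6,28,51,96): print(z,proj(p,[543,-229,z],s))
b=cv2.GaussianBlur(p['pixels'],(5,5),0)
d=cv2.absdiff(b,cv2.GaussianBlur(cv2.imread('pics/w2.png'),(5,5),0)).sum(2)
# mean brightness profile down the mallet column
x=int(boxes_of(p,'mallet_center')[0]['position'][0])
print(b[130:260:6,272].sum(1))
E
```

```text
[ 545.8 -229.   224.3] [-1.2 -0.3 -0.5] 0.7499805564047765
[([272.1, 166.7], 0.79, array([ 535.1, -227.2,   51. ])), ([492.4, 309.5], 0.69, array([785.7, -68.1,  51. ]))]
[([326.3, 353.0], array([ 803.6, -269.2,    6. ])), ([273.9, 146.2], array([ 523.6, -220.1,    6. ]))]
6 [273.7 165.5]
28 [273.7 169.7]
51 [273.7 174.6]
96 [273.7 186.3]
[294 306 329 232 338 254 203 214 335 335 336 340 318 339 432 493 496 496
 497 497 497 498]
```

```bash
python3 -c "
from rig import finish_job; print(finish_job())"
```

```text
the job is handed in; nothing more can be done
None
```

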